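Load two current sensors on the bent test bar

ROBOT

A 6-joint arm with a two-finger parallel gripper is mounted at the origin on a cart in front of the work surface, level with it; the furniture and walls round the work are solid. World frame = base frame: x ahead of the robot, y to its left, z up, the work surface at z = 0. Lengths are in mm, angles in rad, forces in N, time in s.
With the tool pointing down it reaches from about 375 to 925 mm from the base axis. Payload 5.7 kg.
Tool frame: the origin (TCP) lies at the very end of the fingers, on their centre line; the grasp point (between the pads) lies 19 mm behind it; z points along the fingers, y is the line along which they close (so a half turn about z gives the same grasp; the last joint's range is limited). The gripper opens to 85 mm and grips with 20 to 120 N. Pads are 22 mm wide; open, the fingers measure 114 mm over their backs; the gripper's body (76 mm by 85 mm) begins 54 mm behind the grasp point. The pads swing forward as they close: fully open they stand 13 mm farther back than shut.
Start: joints at [-1.349, 0.359, 1.51, -0, 1.272, -0.115], TCP at [198.265, -566.263, 231.267] pointing down, gripper open.
Joint ranges: [-2.97, 2.97], [-1.01, 2.36], [0.21, 2.38], [-0.96, 4.11], [0.2, 2.71], [-2.98, 2.98]. Speed limits (rad/s): [2.39, 2.39, 3.14, 3.14, 3.14, 3.14].

INTERFACE

Orientations are given as a unit quaternion [w, x, y, z].
In Python, from rig import env, optics gives the robot as it stands. The module is installed in compiled form; this text tells all that it offers.
- The arm moves only by the shell command python3 -m jog 'ROWS' [FORCE]. ROWS is JSON, a list of rows, each an object of numbers: "tx", "ty", "tz": the shift along the tool's x, y, z in cm; "twist": the turn about the tool's z in degrees; "claw": the finger opening in cm, from 0 to 8.54. In form: [{"tx": .., "ty": .., "tz": .., "twist": .., "claw": ..}, ...]. A call has 1 to 12 rows; each row is the pose to reach, as a shift and turn from the pose commanded when the call began, along the tool's axes at that moment; what a row does not reach only later rows make up. A row lasts 1/10 s, in which the tool goes at most 50 mm and 8.59 degrees, less where a joint would pass 70% of its speed; a pose out of reach is approached as far as the arm can. A call with a gripper value outside its range is refused whole. The fingers move at their own pace and stop on an object; FORCE is the grip in N (left out, the last holds). Time passes only in rows, so rows that repeat a pose let the fingers close. It gives the time, the measured TCP pose, the force, the opening and the grip force at its end, in the units of the state.
- env.observe(): the state, without advancing time (a new reading comes with each control period).
- optics.capture(name): name is "side" or "top" or "wrist"; returns a dict with "color" (480x640x3 uint8, blue, green, red), "K" (3x3 intrinsics, pixels), "T" (4x4, takes a point from camera to world coordinates); the wrist camera has in their place "mount" (4x4, takes a point from camera to tool coordinates, whose origin is the TCP and whose axes are the flange's). Camera axes: x right, y up, looking along -z (the intrinsics and any distortion apply to the point x, -y, -z); pixel columns grow to the right and rows downward; lengths in mm; the calibration is good to about 2 mm. A picture is of the moment at which its call begins: read the wrist's pose just before it. There is no depth.
- env.close_job(): hands the job in; it is judged then, once.
The state is a dict: "clock": time; "q": joint angles; "joint_vel": joint speeds; "joint_efforts": joint torques, N m; "tool_pos": TCP position; "tool_rot": TCP orientation; "contact_force": force on the tool from outside, world axes, zero at the start; "wrist_torque": the same for the moment, N m; "grip_width": opening from 0.0 (shut) to 1.0 (fully open); "finger_force": force on a finger pad.
Only numpy, scipy, OpenCV 4.12 (cv2) and the standard library are available. Lean on these libraries where they do the work, as an engineer would, in place of code of your own. Each camera call takes 0.05 s, during which the arm holds its last target. There are 200 camera calls.

TASK

Ready the current test: thread the thick drilled sensor block onto the free end of the bent copper bar and slide it round the bend until it rests against the brass shoulder at the post, then bring the thin sensor block round the same way until it rests against the thick one. Leave both hanging handle-up on the bar, let go of, and do not knock over or shove away the two dropper bottles that stand beside the bar.

Things in the scene. Friction and masses are not known exactly. Their poses are not given: they have to be found in the camera images.
- stand: Fixed stand: base plate 80 x 80 x 10 mm and black post (20 mm diameter, top 120 mm above the bench) holding one end of a round, level copper bar, 8 mm in diameter, centre line 110 mm above the bench. Origin: on the bench under the post's axis; z up. From the brass shoulder at the post the bar runs along this frame's -x, bends once level towards -y, and ends free; nothing is above it.
- shoulder (a point): Where the bar's centre line meets the outer face of the brass shoulder (a disc 23 mm in diameter), 14 mm from the post's axis, 110 mm above the bench; axes as the stand's. From here the bar runs straight along -x for 85 mm, where its bend begins.
- bend_centre (a point): Centre of the bend's arc, at the bar's height, axes as the stand's; at x = -85, y = -60 mm from the shoulder point. The bar's centre line turns about it at 60 mm radius through 75 degrees, from heading -x towards -y, and then runs straight for another 50 mm to its tip.
- bar_tip (a point): Centre of the bar's free end, 110 mm above the bench, at x = -156, y = -93 mm from the shoulder point in the stand's axes (the rounding stands 4 mm farther out). Axes as the stand's; seen from the bend the last leg points 75 degrees from -x towards -y.
- thick_sensor_centre (a point): Thick grey block (0.1 to 0.16 kg), at first on a 4 mm brown pad: body 36 mm thick (x), 44 mm wide (y), 54 mm high, with a through hole 18 mm in diameter along x; on top a handle tab 14 mm (x) by 12 mm (y), 26 mm high. This point: centre of the hole, 40 mm above the underside and half-way up the whole; the handle spans 14 to 40 mm above it. z up; alike front and back.
- thin_sensor_centre (a point): Thin grey block (0.06 to 0.11 kg), the same as the thick one in every size except that its body is only 20 mm thick along x. This point: centre of its 18 mm hole, 40 mm above the underside; the handle spans 14 to 40 mm above it. z up, x along the hole; alike front and back.
- oil_bottle: Small dropper bottle with black cap, 27 mm diameter, 72 mm high, standing on the inner side of the bar's bend, close to the arc's centre. Origin: centre of its underside. To be left standing.
- flux_bottle: Dropper bottle with red cap, 32 mm diameter, 81 mm high, standing on the outer side of the bend, about 55 mm from the bar's centre line. Origin: centre of its underside. To be left standing.
Things that resemble listed ones, but are neither listed nor needed, are in the scene too. Leave any blue or turquoise look-alike of the oil_bottle alone.

How it is judged (in metres and radians):
On the way, in this order (a step that is already met when the one before it is completed fails the run):
1. the thick block is on the bar and past its bend (x of thick_sensor_centre in the frame of shoulder between -0.075 and 0 m and y of thick_sensor_centre in the frame of shoulder between -0.01 and 0.01 m and z of thick_sensor_centre in the frame of shoulder between -0.012 and 0.012 m), for 0.1 s.
2. the thin block is on the bar and past its bend, behind the thick one (x of thin_sensor_centre in the frame of shoulder between -0.085 and -0.03 m and y of thin_sensor_centre in the frame of shoulder between -0.01 and 0.01 m and z of thin_sensor_centre in the frame of shoulder between -0.012 and 0.012 m), for 0.1 s.
At the end, for the whole second after the job is handed in: The thick block hangs on the bar against the brass shoulder and the thin block against the thick one (each within about 8 mm of touching), both handle-up within 0.4 rad, let go and at rest; both bottles still stand upright (distance between thick_sensor_centre and shoulder below 0.029 m and distance between thin_sensor_centre and thick_sensor_centre below 0.037 m and x of thin_sensor_centre in the frame of shoulder below -0.04 m and z of thin_sensor_centre in the frame of shoulder above -0.012 m and angle between each of thick_sensor_centre, thin_sensor_centre's own z axis and vertical below 0.4 rad and linear speed of each of thick_sensor, thin_sensor below 0.03 m/s and angle between each of oil_bottle, flux_bottle's own z axis and vertical below 0.3 rad).
It fails at once if the oil bottle is knocked over or shoved away (30 mm) (angle between oil_bottle's own z axis and vertical above 0.6 rad or distance of oil_bottle from where it was at the start of the episode above 0.03 m).
It fails at once if the flux bottle is knocked over or shoved away (30 mm) (angle between flux_bottle's own z axis and vertical above 0.6 rad or distance of flux_bottle from where it was at the start of the episode above 0.03 m).
It also fails if it takes over 70 s, if anything falls off the work surface, if the arm or the gripper's body presses on something with over 40 N, if the wrist force passes 120 N, or if a joint passes its speed limit or range.

## Working session

There is one attempt and no reset: what is moved stays moved. The work goes in short steps, Python scripts to look and compute and a shell command to move; the robot and the scene stay as the last step left them, time stands still between calls to the robot, and variables do not carry over. Pictures are saved under pics/ and viewed, at most 10 in all, crops included, and the job is handed in when it is done.

```bash
mkdir -p pics; ls
python3 - <<'E'
from rig import env, optics
import cv2,numpy as np,pickle
s=env.observe();print(s['clock'],s['tool_pos'],s['tool_rot'],s['grip_width'])
d={n:optics.capture(n) for n in('top','side','wrist')}
pickle.dump((s,d),open('first.pkl','wb'))
np.set_printoptions(precision=4,suppress=True)
for n in d:
  cv2.imwrite(f'pics/{n}0.png',d[n]['color'])
  print(n,[(k,v) for k,v in d[n].items() if k!='color'])
E
```

```text
pics
0.0 [ 198.13468081 -565.60836617  230.45383363] [-9.30014371e-04  9.85851125e-01  1.67620683e-01 -4.36095224e-05] 1.000262016169545
top [('K', array([[472.7157,   0.    , 324.1412],
       [  0.    , 472.7157, 241.7533],
       [  0.    ,   0.    ,   1.    ]])), ('T', array([[   0.0152,    0.9899,   -0.1411,  386.74  ],
       [  -0.9999,    0.0159,    0.0037, -199.13  ],
       [   0.0059,    0.141 ,    0.99  ,  919.9701],
       [   0.    ,    0.    ,    0.    ,    1.    ]]))]
side [('K', array([[549.1346,   0.    , 320.3268],
       [  0.    , 549.1346, 229.0316],
       [  0.    ,   0.    ,   1.    ]])), ('T', array([[ -1.    ,  -0.0023,  -0.0001, 525.043 ],
       [  0.0015,  -0.6757,   0.7372, 395.907 ],
       [ -0.0018,   0.7371,   0.6757, 673.6633],
       [  0.    ,   0.    ,   0.    ,   1.    ]]))]
wrist [('K', array([[334.4147,   0.    , 318.7801],
       [  0.    , 334.4147, 238.0318],
       [  0.    ,   0.    ,   1.    ]])), ('mount', array([[   0.0001,    0.9546,    0.298 ,   76.7576],
       [   1.    ,   -0.0002,    0.0003,   -1.79  ],
       [   0.0003,    0.298 ,   -0.9546, -141.9305],
       [   0.    ,    0.    ,    0.    ,    1.    ]]))]
```

View pics/top0.png

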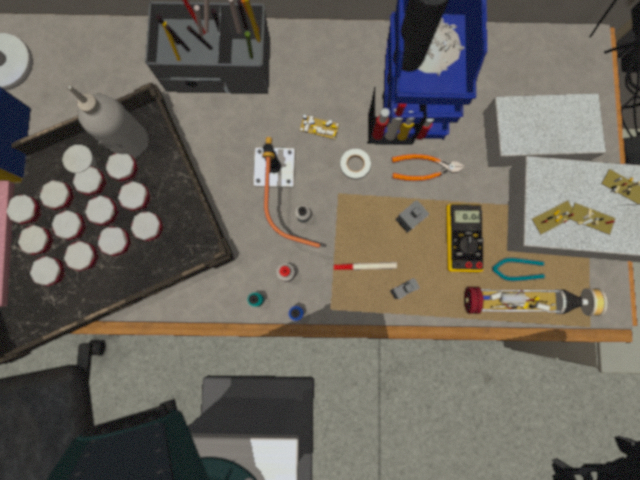

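View pics/side0.png

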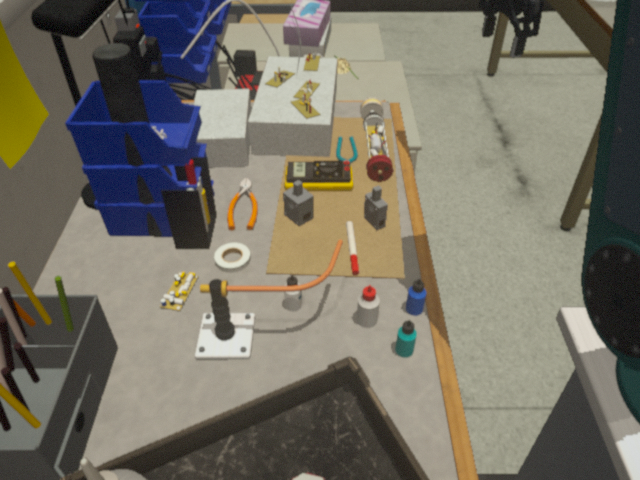

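Top view: two drilled grey blocks at (411,215) (larger) and (403,289) (smaller); stand at (273,165), bar running down and then right to its tip at (325,245); black-capped bottle at (303,213), red-capped at (287,271). The turquoise (256,299) and blue (297,312) bottles are look-alikes, to be left alone. Now the enlarged crops.

Run:
```python
import cv2,pickle
s,d=pickle.load(open('first.pkl','rb'))
def crop(n,x0,y0,w,h,f,o):
  c=cv2.resize(d[n]['color'][y0:y0+h,x0:x0+w],None,fx=f,fy=f,interpolation=cv2.INTER_CUBIC)
  for i in range(0,w,10):
    cv2.line(c,(i*f,0),(i*f,12 if (x0+i)%50==0 else 5),(0,0,255),1)
    if (x0+i)%20==0: cv2.putText(c,str(x0+i),(i*f,24),0,.4,(0,0,255),1)
  for i in range(0,h,10):
    cv2.line(c,(0,i*f),(8,i*f),(0,0,255),1)
    if (y0+i)%20==0: cv2.putText(c,str(y0+i),(8,i*f+4),0,.4,(0,0,255),1)
  cv2.imwrite(o,c)
crop('top',240,130,200,150,4,'pics/c1.png')
crop('side',190,180,200,150,4,'pics/c2.png')
```

```text
(no output)
```

View pics/c1.png

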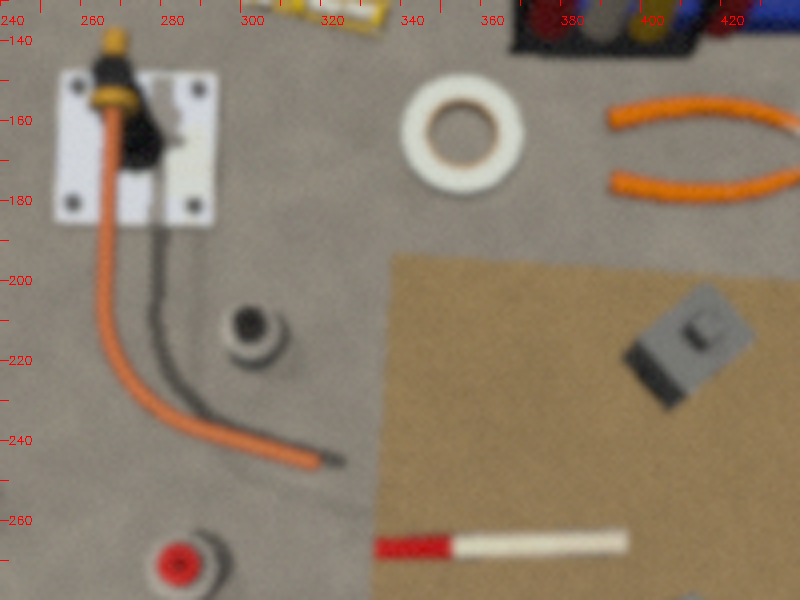

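View pics/c2.png

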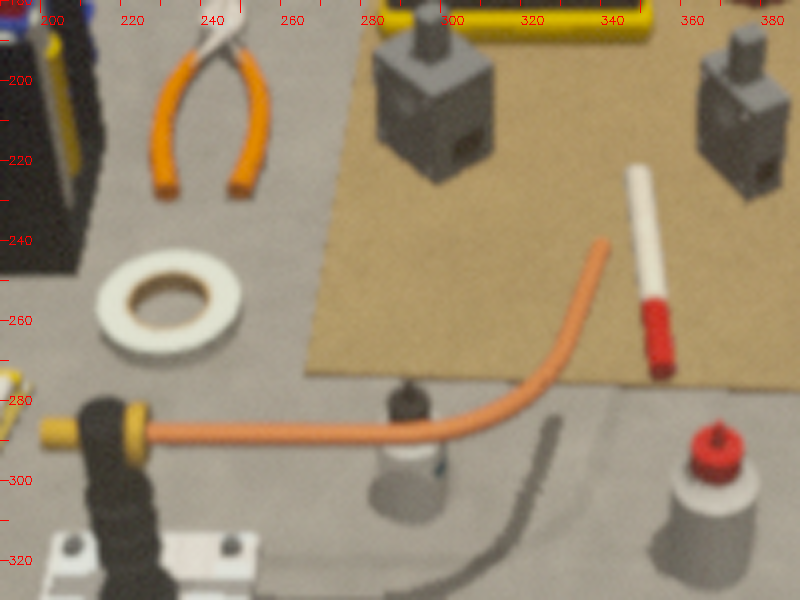

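Top crop: shoulder face (268,157.5), bar tip (320,245). Side crop: shoulder face (227,288), tip (340.5,240). Of the two grey drilled blocks, the one at side (298,200) has the broad hole-normal flank, so it is the thick one; the one at side (376,208) is narrow, so it is the thin one. Both have hole faces towards side-right/front. Oil bottle is the black-capped one at top (302,212) inside the bend, and flux is the red-capped one at (285,271).

```bash
cat > h.py <<'E'
import pickle,numpy as np
from scipy.spatial.transform import Rotation as R
np.set_printoptions(precision=3,suppress=True)
def ray(K,T,p):
  d=np.array([(p[0]-K[0,2])/K[0,0],-(p[1]-K[1,2])/K[1,1],-1]);return T[:3,3],T[:3,:3]@d
def onz(K,T,p,z):
  o,d=ray(K,T,p);return o+d*(z-o[2])/d[2]
def proj(K,T,P):
  c=(np.atleast_2d(P)-T[:3,3])@T[:3,:3];q=np.c_[c[:,0],-c[:,1],-c[:,2]]@K.T;return q[:,:2]/q[:,2:]
def toolR(s): q=s['tool_rot'];return R.from_quat(np.r_[q[1:],q[0]]).as_matrix()
def wristT(s,cam):
  T=np.eye(4);T[:3,:3]=toolR(s);T[:3,3]=s['tool_pos'];return T@cam['mount']
E
python3 - <<'E'
from h import *
s,d=pickle.load(open('first.pkl','rb'))
t,e=[(d[n]['K'],d[n]['T']) for n in('top','side')]
tp=lambda u,v:(240+u/4,130+v/4)
sp=lambda u,v:(190+u/4,180+v/4)
for n,a,b,z in [('shoulder',tp(113,112),sp(148,433),110),('tip',tp(321,462),sp(603,240),110)]:
  print(n,onz(*t,a,z),onz(*e,b,z))
print('oil',onz(*t,tp(248,322),72),onz(*e,sp(408,382),72));print('flux',onz(*t,tp(179,563),81),onz(*e,sp(717,428),81))
print('thick top corners, side'); 
for p in[(375,45),(437,98),(493,68)]:print(onz(*e,sp(*p),58))
print('bottom front',onz(*e,sp(437,185),4),onz(*e,sp(437,185),0))
print('top',[onz(*t,tp(*p),58) for p in[(708,282),(757,335)]],'handle',onz(*t,tp(713,325),84),onz(*e,sp(433,10),84))
print('thin')
for p in[(700,62),(750,110),(787,95)]:print(onz(*e,sp(*p),58),onz(*e,sp(*p),54))
print('bottom front',onz(*e,sp(750,200),4),onz(*e,sp(750,200),0),'handle',onz(*e,sp(748,32),84),onz(*t,(405,287),84))
E
```

```text
shoulder [ 650.694 -100.691  110.   ] [ 652.186 -100.272  110.   ]
tip [ 495.55  -195.508  110.   ] [ 494.787 -194.758  110.   ]
oil [ 564.689 -160.911   72.   ] [ 567.323 -158.499   72.   ]
flux [ 453.187 -133.07    81.   ] [ 455.244 -127.544   81.   ]
thick top corners, side
[ 590.588 -376.26    58.   ]
[ 561.785 -339.172   58.   ]
[ 537.528 -359.759   58.   ]
bottom front [ 563.363 -342.23     4.   ] [ 563.592 -346.639    0.   ]
top [array([ 590.198, -374.517,   58.   ]), array([ 565.36 , -397.011,   58.   ])] handle [ 564.244 -371.237   84.   ] [ 563.59  -368.076   84.   ]
thin
[ 445.59  -363.633   58.   ] [ 445.074 -368.567   54.   ]
[ 425.961 -330.591   58.   ] [ 425.318 -335.311   54.   ]
[ 409.02  -340.654   58.   ] [ 408.267 -345.44    54.   ]
bottom front [ 422.172 -331.691    4.   ] [ 421.558 -336.037    0.   ] handle [ 426.93  -352.042   84.   ] [ 427.582 -346.083   84.   ]
```

```bash
python3 -m jog '[{"tx":5,"ty":-0.8,"tz":0,"twist":-5},{"tx":10,"ty":-1.6,"tz":0,"twist":-10},{"tx":15,"ty":-2.4,"tz":0,"twist":-15},{"tx":20,"ty":-3.2,"tz":0,"twist":-20.7},{"tx":25,"ty":-4,"tz":0,"twist":-20.7},{"tx":30,"ty":-4.8,"tz":0,"twist":-20.7},{"tx":34,"ty":-5.4,"tz":0,"twist":-20.7},{"tx":38,"ty":-6,"tz":0,"twist":-20.7},{"tx":41,"ty":-6.4,"tz":0,"twist":-20.7},{"tx":41,"ty":-6.4,"tz":0,"twist":-20.7},{"tx":41,"ty":-6.4,"tz":0,"twist":-20.7},{"tx":41,"ty":-6.4,"tz":0,"twist":-20.7}]'
python3 - <<'E'
from h import *
from rig import env,optics
import cv2
s=env.observe();w=optics.capture('wrist');pickle.dump((s,w),open('w1.pkl','wb'))
print(s['clock'],s['tool_pos'],toolR(s),s['q'])
c=w['color'];cv2.imwrite('pics/w1.png',cv2.resize(c,(800,600),interpolation=cv2.INTER_CUBIC))
E
```

```text
0.15 [ 198.152 -565.765  230.64 ] [[ 0.944  0.33  -0.   ]
 [ 0.33  -0.944  0.001]
 [ 0.    -0.001 -1.   ]] [-1.349  0.359  1.511 -0.     1.273 -0.115]validation failed for argument at $[0]...
```

View pics/w1.png

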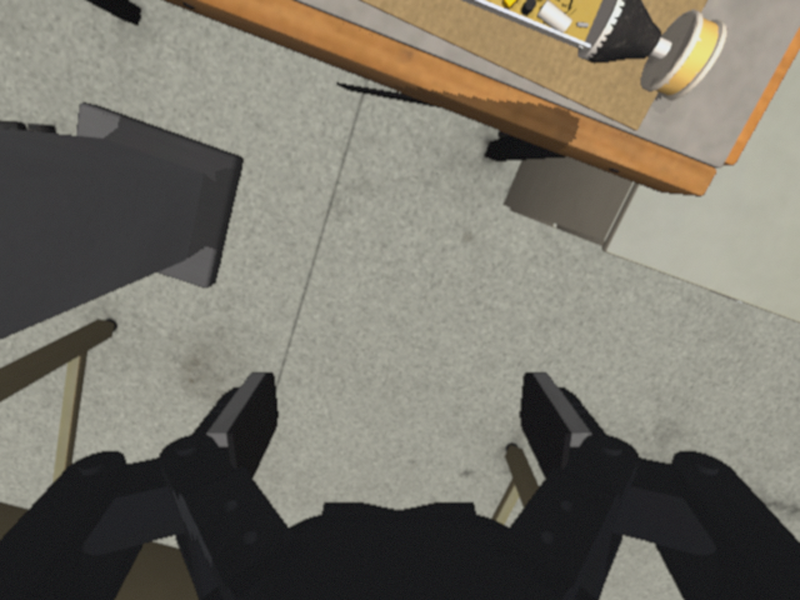

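The call was refused (every row apparently needs all keys), so the arm has not moved. This view shows only floor, with the fingers at the bottom.

```bash
python3 -m jog '[{"tx":5,"ty":-0.8,"tz":0,"twist":-5,"claw":8.5},{"tx":10,"ty":-1.6,"tz":0,"twist":-10,"claw":8.5},{"tx":15,"ty":-2.4,"tz":0,"twist":-15,"claw":8.5},{"tx":20,"ty":-3.2,"tz":0,"twist":-20.7,"claw":8.5},{"tx":25,"ty":-4,"tz":0,"twist":-20.7,"claw":8.5},{"tx":30,"ty":-4.8,"tz":0,"twist":-20.7,"claw":8.5},{"tx":34,"ty":-5.4,"tz":0,"twist":-20.7,"claw":8.5},{"tx":38,"ty":-6,"tz":0,"twist":-20.7,"claw":8.5},{"tx":41,"ty":-6.4,"tz":0,"twist":-20.7,"claw":8.5},{"tx":41,"ty":-6.4,"tz":0,"twist":-20.7,"claw":8.5},{"tx":41,"ty":-6.4,"tz":0,"twist":-20.7,"claw":8.5},{"tx":41,"ty":-6.4,"tz":0,"twist":-20.7,"claw":8.5}]' 40
python3 - <<'E'
from h import *
from rig import env,optics
import cv2
s=env.observe();w=optics.capture('wrist');pickle.dump((s,w),open('w1.pkl','wb'))
print(s['clock'],s['tool_pos'],toolR(s),s['q'])
# predicted pixels: tab top corners and body corners for thick (yaw 40)
K,T=w['K'],wristT(s,w)
print(proj(K,T,[[564,-369.5,84],[590,-376,58],[562,-339,58],[537.5,-360,58]]))
E
```

```text
clock: 1.4
tool_pos: [563.1, -370.7, 231.0]
tool_rot: [-0.0, 0.94, 0.342, -0.0]
contact_force: [-0.0, -0.1, 0.6]
grip_width: 0.998
finger_force: 0.0
1.4 [ 563.087 -370.728  230.975] [[ 0.766  0.642 -0.001]
 [ 0.642 -0.766  0.   ]
 [-0.001 -0.001 -1.   ]] [-0.684  0.466  1.336 -0.     1.34   0.189]
[[320.269 222.627]
 [342.99  199.673]
 [294.274 197.255]
 [295.358 229.906]]
```

```bash
cat > crop.py <<'E'
import cv2
def crop(c,x0,y0,w,h,f,o):
  c=cv2.resize(c[y0:y0+h,x0:x0+w],None,fx=f,fy=f,interpolation=cv2.INTER_CUBIC)
  for i in range(0,w,20):
    cv2.line(c,(i*f,0),(i*f,8),(0,0,255),1);cv2.putText(c,str(x0+i),(i*f,20),0,.4,(0,0,255),1)
  for i in range(0,h,20):
    cv2.line(c,(0,i*f),(8,i*f),(0,0,255),1);cv2.putText(c,str(y0+i),(8,i*f+4),0,.4,(0,0,255),1)
  cv2.imwrite(o,c)
E
python3 -c "
from h import *;from crop import crop
s,w=pickle.load(open('w1.pkl','rb'));crop(w['color'],240,160,160,120,5,'pics/w1c.png')"
```

```text
(no output)
```

View pics/w1c.png

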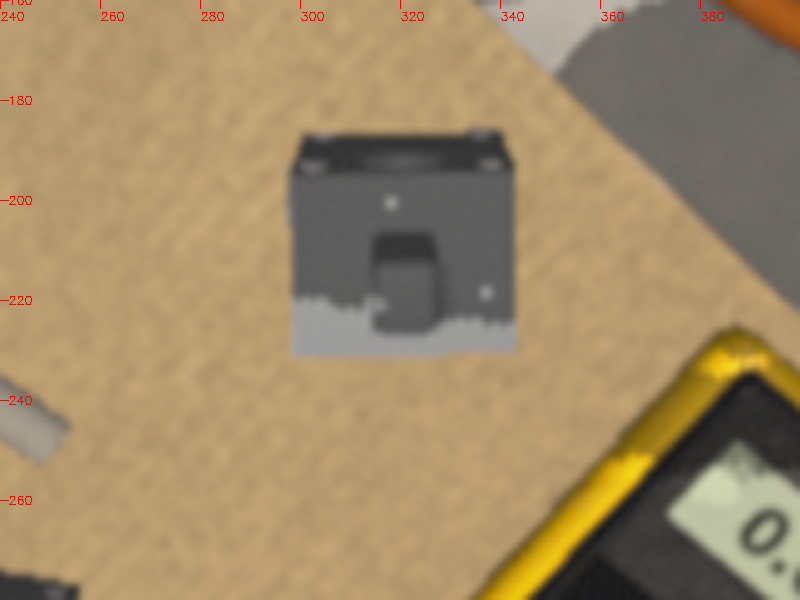

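The block is square to the tool within about 1°. Its body top spans (298,195)–(343,231), the tab top is centred at (321,219), and the hole mouth shows on the tool +x face.

Run:
```python
from h import *
s,w=pickle.load(open('w1.pkl','rb'));K,T=w['K'],wristT(s,w);A=toolR(s)
tab=onz(K,T,(320.8,219.3),84);b=np.mean([onz(K,T,p,58) for p in[(297.8,195),(343,194.5),(343.3,230.5),(298.3,231.5)]],0)
print(tab,b,(tab-s['tool_pos'])@A,(b-s['tool_pos'])@A)
for z in(54,58):
  c=[onz(K,T,p,z) for p in[(297.8,195),(343,194.5),(343.3,230.5),(298.3,231.5)]]
  print([np.linalg.norm(c[i]-c[(i+1)%4]) for i in range(4)])
```

```text
[ 566.643 -367.895   84.   ] [ 566.218 -368.134   58.   ] [  4.64    0.25  146.972] [  4.177   0.185 172.972]
[np.float64(43.400893133873645), np.float64(35.966876119212415), np.float64(44.67226835371149), np.float64(36.509301354580025)]
[np.float64(42.85644130063701), np.float64(35.51568191040888), np.float64(44.11186748073879), np.float64(36.051302575813466)]
```

```bash
python3 -m jog '[{"tx":0.44,"ty":0,"tz":5,"twist":0,"claw":5},{"tx":0.44,"ty":0,"tz":9,"twist":0,"claw":4.5},{"tx":0.44,"ty":0,"tz":13,"twist":0,"claw":4},{"tx":0.44,"ty":0,"tz":16,"twist":0,"claw":4},{"tx":0.44,"ty":0,"tz":17,"twist":0,"claw":4},{"tx":0.44,"ty":0,"tz":17,"twist":0,"claw":4},{"tx":0.44,"ty":0,"tz":17,"twist":0,"claw":1},{"tx":0.44,"ty":0,"tz":17,"twist":0,"claw":0.8},{"tx":0.44,"ty":0,"tz":17,"twist":0,"claw":0.8},{"tx":0.44,"ty":0,"tz":17,"twist":0,"claw":0.8},{"tx":0.44,"ty":0,"tz":17,"twist":0,"claw":0.8},{"tx":0.44,"ty":0,"tz":17,"twist":0,"claw":0.8}]' 60
```

```text
clock: 2.65
tool_pos: [568.8, -368.8, 63.6]
tool_rot: [0.002, 0.94, 0.342, 0.001]
contact_force: [-0.9, -0.9, 7.3]
grip_width: 0.123
finger_force: 59.9
```

```bash
python3 -m jog '[{"tx":0.44,"ty":0,"tz":-2,"twist":0,"claw":0.8},{"tx":0.5,"ty":0,"tz":-5,"twist":0,"claw":0.8},{"tx":0.8,"ty":-3,"tz":-6.6,"twist":-6,"claw":0.8},{"tx":1.1,"ty":-6,"tz":-6.6,"twist":-12,"claw":0.8},{"tx":1.4,"ty":-9,"tz":-6.6,"twist":-18,"claw":0.8},{"tx":1.7,"ty":-12,"tz":-6.6,"twist":-24,"claw":0.8},{"tx":2,"ty":-14,"tz":-6.6,"twist":-30,"claw":0.8},{"tx":2.17,"ty":-15.45,"tz":-6.6,"twist":-35,"claw":0.8},{"tx":2.17,"ty":-15.45,"tz":-6.6,"twist":-35,"claw":0.8},{"tx":2.17,"ty":-15.45,"tz":-6.6,"twist":-35,"claw":0.8},{"tx":2.17,"ty":-15.45,"tz":-6.6,"twist":-35,"claw":0.8}]'
cat > look.py <<'E'
from h import *
from crop import crop
from rig import env,optics
import sys,cv2
n=sys.argv[1]; s=env.observe(); d={k:optics.capture(k) for k in('side','top','wrist')}
pickle.dump((s,d),open(n+'.pkl','wb'));print(s['clock'],s['tool_pos'],s['contact_force'],toolR(s))
a=cv2.resize(d['wrist']['color'][0:300,160:480],(800,750))[:600] if 0 else None
crop(d['wrist']['color'],120,60,400,300,2,'pics/'+n+'w.png'); crop(d['side']['color'],190,150,200,150,4,'pics/'+n+'s.png')
crop(d['top']['color'],240,130,120,150,4,'pics/'+n+'t.png')
E
python3 look.py a
python3 - <<'E'
import cv2,numpy as np
a=cv2.imread('pics/aw.png');b=cv2.imread('pics/as.png')
# combined: wrist half-size left, side right
cv2.imwrite('pics/ac.png',np.hstack([a[:, 200:600][:600], b[:600,400:800]]))
E
```

```text
clock: 3.75
tool_pos: [485.9, -236.3, 127.7]
tool_rot: [0.001, 0.794, 0.608, 0.0]
contact_force: [-0.2, 1.4, -0.9]
grip_width: 0.124
finger_force: 58.9
3.75 [ 485.858 -236.29   127.723] [-0.168  1.416 -0.923] [[ 0.261  0.965  0.001]
 [ 0.965 -0.261 -0.001]
 [-0.001  0.002 -1.   ]]
```

View pics/ac.png

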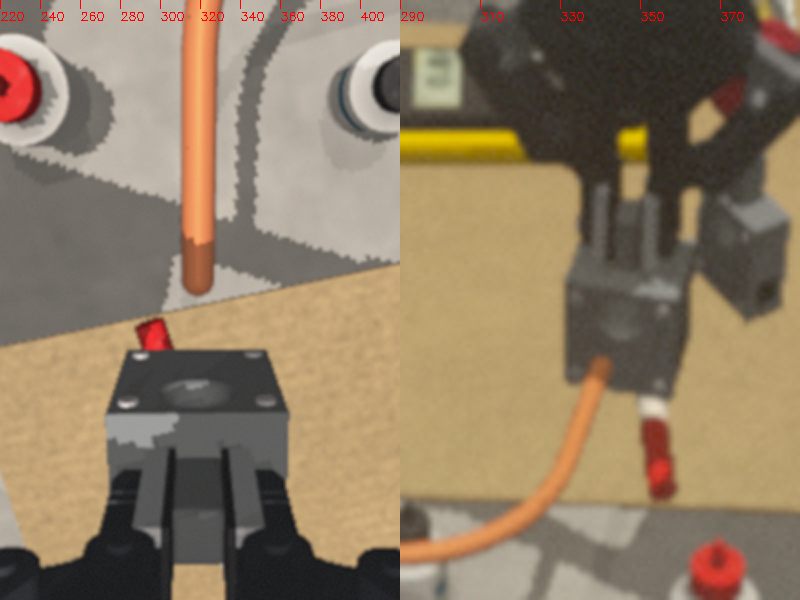

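Wrist view: block held square, hole mouth seen in its front face; bar tip at wrist pixel (318.5,207.5), bar leaving the picture at (321,60). Next, turn these into tool coordinates.

Run:
```python
from h import *
s,d=pickle.load(open('a.pkl','rb'));w=d['wrist'];K,T=w['K'],wristT(s,w);A=toolR(s)
for p in[(318.5,207.5),(319.5,130),(321,60)]:
  P=onz(K,T,p,110);print(P,(P-s['tool_pos'])@A)
# block body top edges at tool frame: front edge (107,413),(288,413), back..; try candidate z
for dz in(2,3,4,5,6):
  c=[]
  for u,v in[(107,413),(288,413)]:
    o,dd=ray(K,w['mount'],(220+u/2,60+v/2)); c.append(o+dd*(dz-o[2])/dd[2])
  print(dz,c[0],c[1])
t,e=[(d[n]['K'],d[n]['T']) for n in('top','side')]
import cv2
# side view: front face of held block corners (cm) pixel -> predicted
C=s['tool_pos']
for off in(17,18,19,20):
  ctr=C-[0,0,off]; pts=[ctr+A@np.array([18,y,-z]) for y in(-22,22) for z in(-40,14)]
  print(off,[( (q-[190,150])*4-[400,0]).round() for q in proj(*e,pts)])
```

```text
[ 496.709 -193.984  110.   ] [43.682 -0.583 17.695]
[ 506.501 -159.491  110.   ] [79.535 -0.123 17.673]
[ 514.547 -132.081  110.   ] [108.095   0.5    17.657]
2 [ 19.207 -21.401   2.   ] [19.227 20.508  2.   ]
3 [ 18.799 -21.548   3.   ] [18.82  20.652  3.   ]
4 [ 18.392 -21.694   4.   ] [18.413 20.797  4.   ]
5 [ 17.985 -21.841   5.   ] [18.005 20.941  5.   ]
6 [ 17.577 -21.988   6.   ] [17.598 21.086  6.   ]
17 [array([264., 400.]), array([271., 297.]), array([155., 380.]), array([157., 277.])]
18 [array([264., 402.]), array([271., 299.]), array([155., 382.]), array([157., 279.])]
19 [array([264., 404.]), array([271., 301.]), array([155., 383.]), array([157., 281.])]
20 [array([264., 406.]), array([270., 303.]), array([155., 385.]), array([157., 283.])]
```

Bar lies on the hole axis to within 1 mm; tip centre is 47.7 mm ahead. Slide on along the leg.

```bash
python3 -m jog '[{"tx":1,"ty":0,"tz":-0.1,"twist":0,"claw":0.8},{"tx":2,"ty":0,"tz":-0.1,"twist":0,"claw":0.8},{"tx":2.8,"ty":0,"tz":-0.1,"twist":0,"claw":0.8},{"tx":3.6,"ty":0,"tz":-0.1,"twist":0,"claw":0.8},{"tx":4.4,"ty":0,"tz":-0.1,"twist":0,"claw":0.8},{"tx":5.2,"ty":0,"tz":-0.1,"twist":0,"claw":0.8},{"tx":6,"ty":0,"tz":-0.1,"twist":0,"claw":0.8},{"tx":6.8,"ty":0,"tz":-0.1,"twist":0,"claw":0.8},{"tx":7.6,"ty":0,"tz":-0.1,"twist":0,"claw":0.8},{"tx":8.4,"ty":0,"tz":-0.1,"twist":0,"claw":0.8},{"tx":9,"ty":0,"tz":-0.1,"twist":0,"claw":0.8},{"tx":9,"ty":0,"tz":-0.1,"twist":0,"claw":0.8}]'
python3 look.py b
python3 - <<'E'
import cv2,numpy as np
a=cv2.imread('pics/bw.png');b=cv2.imread('pics/bs.png')
cv2.imwrite('pics/bc.png',np.hstack([a[:, 200:600][:600], b[:600,400:800]]))
E
```

```text
clock: 5.1
tool_pos: [508.2, -147.5, 128.3]
tool_rot: [-0.0, 0.793, 0.609, 0.0]
contact_force: [0.3, 0.1, -0.8]
grip_width: 0.123
finger_force: 58.9
5.1 [ 508.183 -147.48   128.278] [ 0.318  0.134 -0.781] [[ 0.258  0.966 -0.   ]
 [ 0.966 -0.258  0.   ]
 [ 0.    -0.    -1.   ]]
```

View pics/bc.png

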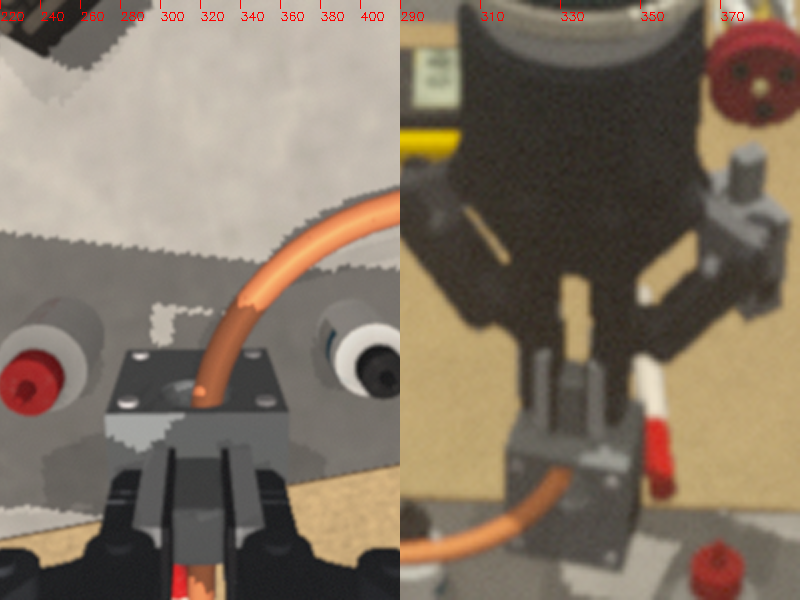

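The block is threaded: the bar enters the hole mouth at about (318,260), and the contact force is near zero. Fit the arc from the orange pixels to check the path.

```bash
cat > fit.py <<'E'
from h import *
import cv2,sys
from scipy.optimize import least_squares
s,d=pickle.load(open(sys.argv[1]+'.pkl','rb'));w=d['wrist'];K,T=w['K'],wristT(s,w);A=toolR(s)
h=cv2.cvtColor(w['color'],cv2.COLOR_BGR2HSV)
m=((h[...,0]<16)&(h[...,0]>4)&(h[...,1]>110)).astype(np.uint8);n,l,st,c=cv2.connectedComponentsWithStats(m)
i=1+np.argmax(st[1:,4]);print(st[i]);v,u=np.where(l==i)
P=np.array([(onz(K,T,(a,b),110)-s['tool_pos'])@A for a,b in zip(u,v)])[:,:2]
yaw=np.arctan2(A[1,0],A[0,0])
def res(p):  # p: bend centre in tool frame, stand yaw
  a=-(yaw-p[2]); # rotation: tool->stand(y flipped)
  q=P-p[:2]; X=q[:,0]*np.cos(a)-q[:,1]*np.sin(a)*1; Y=-(q[:,0]*np.sin(a)+q[:,1]*np.cos(a))
  # tool axes seen in world: x=(cos yaw,sin yaw), y=(sin yaw,-cos yaw)
  X=q[:,0]*np.cos(-a)+q[:,1]*np.sin(-a); Y=q[:,0]*np.sin(-a)-q[:,1]*np.cos(-a)
  r=np.hypot(X,Y)-60; e=np.where(X>0,Y-60,r)
  th=np.radians(75); ux,uy=-np.sin(th),np.cos(th) # radial at arc end
  beyond=(-X*np.cos(th)-Y*np.sin(th))>0
  return np.where(beyond&(X<0),X*ux+Y*uy-60,e)
f=least_squares(res,[float(sys.argv[2]),float(sys.argv[3]),0],loss='soft_l1')
p=f.x;r=res(p);print('bend centre tool',p[:2],'yaw deg',np.degrees(p[2]),'rms',r.std(),np.abs(r).max(),len(r))
B=s['tool_pos']+A@np.r_[p[:2],0];print('world centre',B[:2])
E
python3 fit.py b 7.7 59.6; python3 fit.py a 97 59.6
```

```text
[   1    0  153  287 8011]
bend centre tool [154.577 -68.655] yaw deg 14.887711131982186 rms 3.910931685953765 7.046375271876485 8011
world centre [481.742  19.578]
[  33    0   96  165 4918]
bend centre tool [ 76.945 -35.046] yaw deg -6390.623690566433 rms 3.9875716146093296 7.404149756191508 4918
world centre [ 472.083 -152.869]
```

```bash
sed -i 's/^i=1+np.argmax.*/i=l[int(sys.argv[5]),int(sys.argv[4])];print(i,st[i]);v,u=np.where(l==i)/; s/(h\[...,1\]>110)/(h[...,1]>125)/' fit.py
python3 fit.py b 7.7 59.6 360 190; python3 fit.py a 97 59.6 319 130
python3 -c "
from h import *
import cv2
s,d=pickle.load(open('b.pkl','rb'));h=cv2.cvtColor(d['wrist']['color'],cv2.COLOR_BGR2HSV)
print(h[190,350:370:4],h[230,320:340:3])"
```

```text
2 [ 316  107  296  157 5484]
bend centre tool [ 6.601 60.864] yaw deg -0.44351294184971457 rms 2.2428360479091727 4.745774753966579 5484
world centre [ 568.69  -156.808]
2 [ 311    0   44  207 3431]
bend centre tool [96.39 59.63] yaw deg -0.273164841344084 rms 2.0751155534321115 3.836111249635543 3431
world centre [ 568.555 -158.779]
[[ 18  24 178]
 [  9 115 167]
 [ 10 157 226]
 [ 12 149 243]
 [ 17 134 246]] [[ 18  24 105]
 [ 12  25 104]
 [  9 149 127]
 [ 10 153 153]
 [ 10 158 168]
 [ 10 158 176]
 [ 10 156 160]]
```

The fit is clean (rms 2.2 mm, as expected of an 8 mm bar). Bend centre lies at tool (6.6, 60.9), stand yaw -0.4°. Now go round the bend at 58.7 mm radius.

```bash
python3 -m jog '[{"tx":0.66,"ty":0.2,"tz":0,"twist":1,"claw":0.8},{"tx":1.43,"ty":0.27,"tz":0,"twist":7.5,"claw":0.8},{"tx":2.18,"ty":0.42,"tz":0,"twist":15,"claw":0.8},{"tx":2.91,"ty":0.67,"tz":0,"twist":22.5,"claw":0.8},{"tx":3.6,"ty":1.01,"tz":0,"twist":30,"claw":0.8},{"tx":4.23,"ty":1.43,"tz":0,"twist":37.5,"claw":0.8},{"tx":4.81,"ty":1.94,"tz":0,"twist":45,"claw":0.8},{"tx":5.32,"ty":2.52,"tz":0,"twist":52.5,"claw":0.8},{"tx":5.74,"ty":3.16,"tz":0,"twist":60,"claw":0.8},{"tx":6.08,"ty":3.84,"tz":0,"twist":67.5,"claw":0.8},{"tx":6.34,"ty":4.61,"tz":0,"twist":75.4,"claw":0.8},{"tx":6.34,"ty":4.61,"tz":0,"twist":75.4,"claw":0.8}]'
python3 look.py c;  python3 fit.py c 0 60 320 130
```

```text
clock: 6.45
tool_pos: [570.2, -99.5, 128.4]
tool_rot: [0.0, 1.0, -0.004, 0.001]
contact_force: [-0.2, 0.4, -1.0]
grip_width: 0.123
finger_force: 58.9
6.45 [570.187 -99.526 128.404] [-0.235  0.401 -1.046] [[ 1.    -0.008  0.001]
 [-0.008 -1.    -0.   ]
 [ 0.001  0.    -1.   ]]
1 [ 312  111   19  153 2267]
bend centre tool [ 6.766 58.658] yaw deg -0.865144513804223 rms 2.0647658685487245 4.202765036800145 2267
world centre [ 576.459 -158.238]
```

```bash
python3 -c "
from h import *
s,d=pickle.load(open('c.pkl','rb'));w=d['wrist'];K,T=w['K'],wristT(s,w)
print((onz(K,T,(321,110.5),110)-s['tool_pos'])@toolR(s))"
python3 -m jog '[{"tx":0.8,"ty":0,"tz":0,"twist":0,"claw":0.8},{"tx":1.6,"ty":0,"tz":0,"twist":0,"claw":0.8},{"tx":2.4,"ty":0,"tz":0,"twist":0,"claw":0.8},{"tx":3.2,"ty":0,"tz":0,"twist":0,"claw":0.8},{"tx":4,"ty":0,"tz":0,"twist":0,"claw":0.8},{"tx":4.6,"ty":0,"tz":0,"twist":0,"claw":0.8},{"tx":5.2,"ty":0,"tz":0,"twist":0,"claw":0.8},{"tx":5.8,"ty":0,"tz":0,"twist":0,"claw":0.8},{"tx":6.2,"ty":0,"tz":0,"twist":0,"claw":0.8},{"tx":6.4,"ty":0,"tz":0,"twist":0,"claw":0.8},{"tx":6.6,"ty":0,"tz":0,"twist":0,"claw":0.8},{"tx":6.6,"ty":0,"tz":0,"twist":0,"claw":0.8}]'
```

```text
[86.016 -0.977 18.518]
clock: 7.8
tool_pos: [635.1, -99.5, 128.3]
tool_rot: [-0.0, 1.0, -0.003, 0.0]
contact_force: [-0.5, -0.6, -1.1]
grip_width: 0.125
finger_force: 58.9
```

```bash
python3 -m jog '[{"tx":0.1,"ty":0,"tz":0,"twist":0,"claw":0.8},{"tx":0.2,"ty":0,"tz":0,"twist":0,"claw":0.8},{"tx":0.3,"ty":0,"tz":0,"twist":0,"claw":0.8},{"tx":0.4,"ty":0,"tz":0,"twist":0,"claw":0.8},{"tx":0.4,"ty":0,"tz":0.1,"twist":0,"claw":0.8},{"tx":0.4,"ty":0,"tz":0.2,"twist":0,"claw":0.8},{"tx":0.4,"ty":0,"tz":0.3,"twist":0,"claw":0.8},{"tx":0.4,"ty":0,"tz":0.3,"twist":0,"claw":0.8}]'
```

```text
clock: 8.6
tool_pos: [638.3, -99.4, 125.0]
tool_rot: [-0.0, 1.0, -0.004, -0.001]
contact_force: [-3.6, -0.3, -1.4]
grip_width: 0.119
finger_force: 59.2
```

Contact with the shoulder is felt (-3.6 N). Lower onto the bar, release and rise.

```bash
python3 -m jog '[{"tx":-0.1,"ty":0,"tz":0.1,"twist":0,"claw":0.8},{"tx":-0.1,"ty":0,"tz":0.2,"twist":0,"claw":0.8},{"tx":-0.1,"ty":0,"tz":0.2,"twist":0,"claw":1.4},{"tx":-0.1,"ty":0,"tz":0.2,"twist":0,"claw":2},{"tx":-0.1,"ty":0,"tz":0.1,"twist":0,"claw":3},{"tx":-0.1,"ty":0,"tz":0,"twist":0,"claw":4},{"tx":-0.1,"ty":0,"tz":-1,"twist":0,"claw":4},{"tx":-0.1,"ty":0,"tz":-3,"twist":0,"claw":4},{"tx":-0.1,"ty":0,"tz":-6,"twist":0,"claw":4},{"tx":-0.1,"ty":0,"tz":-9,"twist":0,"claw":4},{"tx":-0.1,"ty":0,"tz":-11,"twist":0,"claw":4},{"tx":-0.1,"ty":0,"tz":-11,"twist":0,"claw":4}]'
python3 look.py d
python3 - <<'E'
import cv2,numpy as np
a=cv2.imread('pics/dw.png');import pickle
from crop import crop
s,d=pickle.load(open('d.pkl','rb'))
crop(d['side']['color'],200,230,100,150,4,'pics/ds2.png')
cv2.imwrite('pics/dc.png',np.hstack([a[:, 200:600][:600], cv2.imread('pics/ds2.png')]))
E
```

```text
clock: 9.8
tool_pos: [640.5, -100.1, 239.8]
tool_rot: [0.001, 1.0, -0.003, 0.004]
contact_force: [-0.4, -0.5, 0.7]
grip_width: 0.468
finger_force: 0.0
9.8 [ 640.476 -100.086  239.849] [-0.37  -0.491  0.661] [[ 1.    -0.007  0.007]
 [-0.007 -1.    -0.002]
 [ 0.007  0.002 -1.   ]]
```

View pics/dc.png

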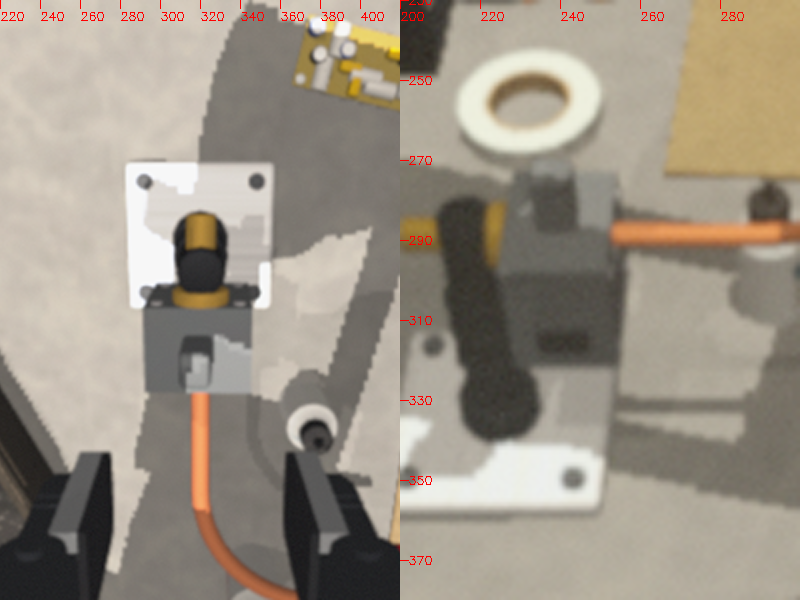

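Wrist and side views: thick block hangs upright, hard against the brass shoulder (side (225,290)); both bottles still stand. Now for the thin block.

```bash
python3 -m jog '[{"tx":-2.5,"ty":3,"tz":0,"twist":-4,"claw":4},{"tx":-5,"ty":6,"tz":0,"twist":-8,"claw":4},{"tx":-7.5,"ty":9,"tz":0,"twist":-12,"claw":4},{"tx":-10,"ty":12,"tz":0,"twist":-16,"claw":4},{"tx":-12.5,"ty":15,"tz":0,"twist":-20,"claw":4},{"tx":-15,"ty":18,"tz":0,"twist":-24,"claw":4},{"tx":-17.5,"ty":21,"tz":0.5,"twist":-28,"claw":4},{"tx":-20,"ty":23.5,"tz":0.9,"twist":-31.4,"claw":4},{"tx":-21.3,"ty":24.9,"tz":0.9,"twist":-31.4,"claw":4},{"tx":-21.3,"ty":24.9,"tz":0.9,"twist":-31.4,"claw":4},{"tx":-21.3,"ty":24.9,"tz":0.9,"twist":-31.4,"claw":4}]'
python3 look.py e; python3 -c "
from h import *;from crop import crop
s,d=pickle.load(open('e.pkl','rb'));crop(d['wrist']['color'],240,160,160,120,5,'pics/ec.png')"
```

```text
clock: 11.05
tool_pos: [422.8, -346.4, 225.2]
tool_rot: [-0.001, 0.964, 0.267, -0.0]
contact_force: [0.0, -0.2, -0.2]
grip_width: 0.472
finger_force: 0.0
11.05 [ 422.809 -346.426  225.217] [ 0.02  -0.163 -0.203] [[ 0.858  0.514 -0.001]
 [ 0.514 -0.858  0.002]
 [ 0.    -0.002 -1.   ]]
```

View pics/ec.png

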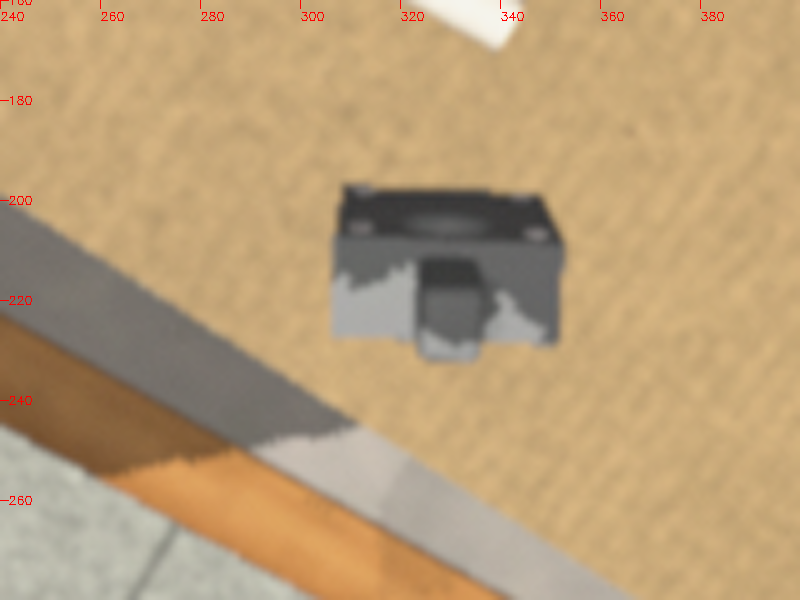

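The thin block's body top spans (306.5,207.5)–(352,229), the tab is centred at (330,224.5), and it is turned about 2° in the picture.

Run:
```python
from h import *
s,d=pickle.load(open('e.pkl','rb'));w=d['wrist'];K,T=w['K'],wristT(s,w);A=toolR(s)
f=lambda p,z:(onz(K,T,p,z)-s['tool_pos'])@A
print('tab',f((330,224.5),84))
c=[f(p,58) for p in[(306.5,207.5),(352.3,208.6),(351.2,229),(306.2,227.3)]]
print(np.mean(c,0),[np.linalg.norm(c[i]-c[(i+1)%4]) for i in range(4)])
for a,b in((0,1),(3,2)):v=c[b]-c[a];print(np.degrees(np.arctan2(-v[0],v[1])))
```

```text
tab [  1.148   8.115 141.198]
[  0.377   8.045 167.198] [np.float64(43.162021217122145), np.float64(19.973811870297627), np.float64(43.22100332723974), np.float64(19.345592908324946)]
1.3623483431335772
2.1952162471834877
```

```bash
python3 -m jog '[{"tx":0.07,"ty":0.81,"tz":4,"twist":1.8,"claw":4},{"tx":0.07,"ty":0.81,"tz":8,"twist":1.8,"claw":4},{"tx":0.07,"ty":0.81,"tz":12,"twist":1.8,"claw":4},{"tx":0.07,"ty":0.81,"tz":15,"twist":1.8,"claw":4},{"tx":0.07,"ty":0.81,"tz":16.1,"twist":1.8,"claw":4},{"tx":0.07,"ty":0.81,"tz":16.1,"twist":1.8,"claw":4},{"tx":0.07,"ty":0.81,"tz":16.1,"twist":1.8,"claw":1},{"tx":0.07,"ty":0.81,"tz":16.1,"twist":1.8,"claw":0.8},{"tx":0.07,"ty":0.81,"tz":16.1,"twist":1.8,"claw":0.8},{"tx":0.07,"ty":0.81,"tz":16.1,"twist":1.8,"claw":0.8},{"tx":0.07,"ty":0.81,"tz":16.1,"twist":1.8,"claw":0.8},{"tx":0.07,"ty":0.81,"tz":16.1,"twist":1.8,"claw":0.8}]' 60
```

```text
clock: 12.4
tool_pos: [429.2, -354.6, 67.0]
tool_rot: [0.001, 0.968, 0.252, 0.001]
contact_force: [0.0, 1.7, 7.4]
grip_width: 0.12
finger_force: 59.9
```

```bash
python3 -m jog '[{"tx":0.07,"ty":0,"tz":-2,"twist":0,"claw":0.8},{"tx":0.5,"ty":-0.3,"tz":-5,"twist":0,"claw":0.8},{"tx":2,"ty":-1.5,"tz":-6.5,"twist":-6,"claw":0.8},{"tx":4,"ty":-3,"tz":-6.5,"twist":-13,"claw":0.8},{"tx":6,"ty":-4.2,"tz":-6.5,"twist":-20,"claw":0.8},{"tx":8,"ty":-5.6,"tz":-6.5,"twist":-27,"claw":0.8},{"tx":9.5,"ty":-6.7,"tz":-6.5,"twist":-34,"claw":0.8},{"tx":10.72,"ty":-7.56,"tz":-6.5,"twist":-41,"claw":0.8},{"tx":10.72,"ty":-7.56,"tz":-6.5,"twist":-45.8,"claw":0.8},{"tx":10.72,"ty":-7.56,"tz":-6.5,"twist":-45.8,"claw":0.8},{"tx":10.72,"ty":-7.56,"tz":-6.5,"twist":-45.8,"claw":0.8}]'
python3 look.py f; python3 fit.py f 97 59.6 319 130
python3 - <<'E'
from h import *
import cv2
for n in'af':
  s,d=pickle.load(open(n+'.pkl','rb'));g=cv2.cvtColor(d['wrist']['color'],cv2.COLOR_BGR2GRAY);h=cv2.cvtColor(d['wrist']['color'],cv2.COLOR_BGR2HSV)[...,1]
  m=h<50   # grey things vs brown pad
  for r in range(228,304,4):
    c=np.where(~m[r,240:319])[0];e=np.where(~m[r,319:400])[0]
    print(n,r,240+c.max() if len(c) else None,319+e.min() if len(e) else None, g[r,300:340:13],end=' | ')
  print()
E
```

```text
clock: 13.5
tool_pos: [484.8, -235.5, 130.7]
tool_rot: [0.0, 0.794, 0.608, 0.0]
contact_force: [0.2, 0.8, -0.7]
grip_width: 0.121
finger_force: 59.0
13.5 [ 484.781 -235.468  130.701] [ 0.176  0.85  -0.707] [[ 0.261  0.965  0.   ]
 [ 0.965 -0.261 -0.   ]
 [-0.     0.001 -1.   ]]
2 [ 313    0   46  206 3367]
bend centre tool [96.171 60.582] yaw deg -0.25760259503972466 rms 2.0743746272473884 3.8661776851422047 3367
world centre [ 568.375 -158.455]
a 228 318 319 [104 169 178 170] | a 232 318 319 [108 171 167 170] | a 236 283 353 [60 62 62 57] | a 240 282 355 [63 63 62 58] | a 244 280 356 [63 63 59 58] | a 248 279 357 [63 64 58 59] | a 252 278 358 [ 63 123  82  60] | a 256 276 360 [65 90 89 57] | a 260 275 361 [60 85 84 58] | a 264 274 363 [56 61 57 58] | a 268 271 365 [156  96  97  97] | a 272 272 364 [159  96  96  96] | a 276 272 364 [143  97  96  97] | a 280 273 364 [97 97 97 95] | a 284 273 364 [86 96 97 85] | a 288 273 364 [88 84 82 88] | a 292 274 364 [87 56 58 87] | a 296 274 364 [88 60 58 87] | a 300 274 362 [88 57 59 88] | 
f 228 318 319 [105 169 174 164] | f 232 318 319 [113 168 168 170] | f 236 318 319 [ 69 169 173 165] | f 240 318 319 [ 65 169 165 172] | f 244 284 352 [63 64 58 58] | f 248 283 353 [62 63 57 59] | f 252 282 354 [63 62 58 59] | f 256 280 356 [61 62 58 58] | f 260 279 357 [62 98 74 58] | f 264 278 359 [63 91 88 58] | f 268 277 360 [61 89 87 57] | f 272 276 361 [61 73 70 58] | f 276 274 363 [80 79 79 79] | f 280 274 363 [99 96 95 88] | f 284 274 363 [87 59 59 83] | f 288 274 363 [87 58 59 87] | f 292 275 363 [86 57 59 86] | f 296 275 363 [87 57 58 87] | f 300 275 361 [86 58 58 86] |
```

Run:
```python
from h import *
import cv2
from scipy.optimize import fsolve,least_squares
for n,half in(('a',18),('f',10)):
  s,d=pickle.load(open(n+'.pkl','rb'));w=d['wrist'];g=w['color'].astype(float);sat=cv2.cvtColor(w['color'],cv2.COLOR_BGR2HSV)[...,1].astype(float)
  cols=[330,340,345]
  def edge(img,r0,r1,c,sign):
    p=cv2.GaussianBlur(img,(1,3),0)[r0:r1,c];k=np.diff(p)*sign;k=np.clip(k,0,None);i=k.argmax();a=slice(max(i-2,0),i+3);return r0+.5+(k[a]*np.arange(len(k))[a]).sum()/k[a].sum()
  gr=g.mean(2)
  bot=np.median([edge(sat,225,250,c,-1) for c in cols]);top=np.median([edge(gr,258,285,c,1) for c in cols])
  K,M=w['K'],w['mount']
  def f(p):
    P=[[p[0],0,p[1]],[p[0],0,p[1]+54]];q=proj(K,M,P)[:,1];return q-[top,bot]
  x=fsolve(f,[half,4]);print(n,'rows',top,bot,'front x',x[0],'body top below TCP',x[1],'offset',x[1]+14)
```

```text
a rows 265.90434782608696 235.07650273224044 front x 14.055052816036596 body top below TCP 15.46756741436436 offset 29.46756741436436
f rows 275.87960954446856 243.07754010695186 front x 8.265539474907483 body top below TCP 16.167705719355048 offset 30.167705719355048
```

Run:
```python
from h import *
import cv2
from scipy.optimize import brentq
for n,half,z in(('a',18,127.27),('f',10,130.27)):
  s,d=pickle.load(open(n+'.pkl','rb'));w=d['side'];K,T=w['K'],w['T'];A=toolR(s)
  C=np.array([484.7,-235.3,z]);sat=cv2.cvtColor(w['color'],cv2.COLOR_BGR2HSV)[...,1].astype(float)
  for y in(-15,-10,10,14):
    pt=lambda o:proj(K,T,C+A@np.array([half,y,o+40]))[0]
    u=int(round(pt(20)[0]));p=sat[225:265,u];k=np.clip(np.diff(p),0,None);i=k.argmax();a=slice(i-2,i+3)
    r=225.5+(k[a]*np.arange(len(k))[a]).sum()/k[a].sum()
    try:o=brentq(lambda o:pt(o)[1]-r,-30,60)
    except Exception as e:o=None
    print(n,y,u,round(r,1),o)
```

```text
a -15 352 254.3 26.76129711765544
a -10 349 247.3 12.633294087775283
a 10 337 239.9 1.7184864987228514
a 14 334 244.5 12.56853162177561
f -15 354 254.2 37.415020412122175
f -10 351 254.7 39.85408700484502
f 10 338 238.8 9.643916837030819
f 14 336 242.4 18.51997798521615
```

```bash
python3 -m jog '[{"tx":1,"ty":0.1,"tz":-0.22,"twist":0,"claw":0.8},{"tx":2,"ty":0.1,"tz":-0.22,"twist":0,"claw":0.8},{"tx":2.8,"ty":0.1,"tz":-0.22,"twist":0,"claw":0.8},{"tx":3.6,"ty":0.1,"tz":-0.22,"twist":0,"claw":0.8},{"tx":4.4,"ty":0.1,"tz":-0.22,"twist":0,"claw":0.8},{"tx":5.2,"ty":0.1,"tz":-0.22,"twist":0,"claw":0.8},{"tx":6,"ty":0.1,"tz":-0.22,"twist":0,"claw":0.8},{"tx":6.8,"ty":0.1,"tz":-0.22,"twist":0,"claw":0.8},{"tx":7.6,"ty":0.1,"tz":-0.22,"twist":0,"claw":0.8},{"tx":8.4,"ty":0.1,"tz":-0.22,"twist":0,"claw":0.8},{"tx":9,"ty":0.1,"tz":-0.22,"twist":0,"claw":0.8},{"tx":9,"ty":0.1,"tz":-0.22,"twist":0,"claw":0.8}]'
python3 look.py g; python3 fit.py g 7 60 360 190
python3 - <<'E'
from h import *
import cv2
s,d=pickle.load(open('g.pkl','rb'));h=cv2.cvtColor(d['wrist']['color'],cv2.COLOR_BGR2HSV)
m=(h[...,0]<16)&(h[...,0]>4)&(h[...,1]>125)
for r in range(244,300,6):
  c=np.where(m[r,290:350])[0];print(r,290+c.min() if len(c) else 0,290+c.max() if len(c) else 0,end=' | ')
E
```

```text
clock: 14.85
tool_pos: [509.1, -147.8, 132.5]
tool_rot: [-0.0, 0.793, 0.609, 0.0]
contact_force: [0.3, -0.4, -0.4]
grip_width: 0.121
finger_force: 59.0
14.85 [ 509.101 -147.778  132.46 ] [ 0.312 -0.35  -0.428] [[ 0.258  0.966 -0.   ]
 [ 0.966 -0.258  0.   ]
 [ 0.    -0.    -1.   ]]
0 [     0      0    640    480 293603]
bend centre tool [  9.846 -24.63 ] yaw deg -40.91674501042387 rms 68.38191102749445 227.7287127588006 293603
world centre [ 487.845 -131.911]
244 317 332 | 250 315 330 | 256 314 328 | 262 314 327 | 268 313 326 | 274 0 0 | 280 0 0 | 286 0 0 | 292 0 0 | 298 0 0 |
```

```bash
python3 fit.py g 7 60 322 250
```

```text
5 [ 313  128  208  145 3906]
bend centre tool [ 6.66  59.887] yaw deg -0.7776803470455909 rms 2.2298789960676797 4.157786509340141 3906
world centre [ 568.679 -156.795]
```

```bash
python3 -m jog '[{"tx":0.67,"ty":0.07,"tz":0,"twist":1,"claw":0.8},{"tx":1.44,"ty":0.12,"tz":0,"twist":7.5,"claw":0.8},{"tx":2.2,"ty":0.27,"tz":0,"twist":15,"claw":0.8},{"tx":2.94,"ty":0.52,"tz":0,"twist":22.5,"claw":0.8},{"tx":3.63,"ty":0.86,"tz":0,"twist":30,"claw":0.8},{"tx":4.27,"ty":1.29,"tz":0,"twist":37.5,"claw":0.8},{"tx":4.86,"ty":1.8,"tz":0,"twist":45,"claw":0.8},{"tx":5.37,"ty":2.39,"tz":0,"twist":52.5,"claw":0.8},{"tx":5.8,"ty":3.03,"tz":0,"twist":60,"claw":0.8},{"tx":6.14,"ty":3.72,"tz":0,"twist":67.5,"claw":0.8},{"tx":6.4,"ty":4.5,"tz":0,"twist":75.4,"claw":0.8},{"tx":6.4,"ty":4.5,"tz":0,"twist":75.4,"claw":0.8}]'
```

```text
clock: 16.2
tool_pos: [570.2, -99.0, 132.6]
tool_rot: [0.0, 1.0, -0.004, 0.001]
contact_force: [0.1, -0.3, -0.3]
grip_width: 0.118
finger_force: 59.0
```

```bash
python3 -m jog '[{"tx":0.8,"ty":0,"tz":0,"twist":0,"claw":0.8},{"tx":1.6,"ty":0,"tz":0,"twist":0,"claw":0.8},{"tx":2.4,"ty":0,"tz":0,"twist":0,"claw":0.8},{"tx":3.1,"ty":0,"tz":0,"twist":0,"claw":0.8},{"tx":3.5,"ty":0,"tz":0,"twist":0,"claw":0.8},{"tx":3.7,"ty":0,"tz":0,"twist":0,"claw":0.8},{"tx":3.8,"ty":0,"tz":0,"twist":0,"claw":0.8},{"tx":3.9,"ty":0,"tz":0,"twist":0,"claw":0.8},{"tx":4,"ty":0,"tz":0,"twist":0,"claw":0.8},{"tx":4.1,"ty":0,"tz":0,"twist":0,"claw":0.8},{"tx":4.1,"ty":0,"tz":0,"twist":0,"claw":0.8},{"tx":4.1,"ty":0,"tz":0,"twist":0,"claw":0.8}]'
```

```text
clock: 17.4
tool_pos: [609.0, -98.6, 132.4]
tool_rot: [-0.0, 1.0, -0.003, -0.001]
contact_force: [-4.3, -0.7, 1.8]
grip_width: 0.123
finger_force: 59.2
```

Contact with the thick block is felt. Ease off, lower, release, rise.

```bash
python3 -m jog '[{"tx":-0.15,"ty":0,"tz":0,"twist":0,"claw":0.8},{"tx":-0.15,"ty":0,"tz":0.2,"twist":0,"claw":0.8},{"tx":-0.15,"ty":0,"tz":0.45,"twist":0,"claw":0.8},{"tx":-0.15,"ty":0,"tz":0.45,"twist":0,"claw":1.4},{"tx":-0.15,"ty":0,"tz":0.45,"twist":0,"claw":2},{"tx":-0.15,"ty":0,"tz":0.3,"twist":0,"claw":3},{"tx":-0.15,"ty":0,"tz":0.2,"twist":0,"claw":4},{"tx":-0.15,"ty":0,"tz":-1,"twist":0,"claw":4},{"tx":-0.15,"ty":0,"tz":-3,"twist":0,"claw":4},{"tx":-0.15,"ty":0,"tz":-6,"twist":0,"claw":4},{"tx":-0.15,"ty":0,"tz":-9,"twist":0,"claw":4},{"tx":-0.15,"ty":0,"tz":-11,"twist":0,"claw":4}]'
python3 look.py i
python3 - <<'E'
from h import *
import cv2
s,d=pickle.load(open('i.pkl','rb'));w=d['wrist'];K,T=w['K'],wristT(s,w)
S=np.array([653.5,-98,110])
print('pred px: shoulder, thick far/near edge top (z119), thin near edge, thick tab top, thin tab top')
print(proj(K,T,[S,S+[0,0,9],S+[-36,0,9],S+[-56,0,9],S+[-18,0,35],S+[-46,0,35]]))
h=cv2.cvtColor(w['color'],cv2.COLOR_BGR2HSV);g=w['color'].mean(2)
for c in(296,306,320,336):print(c,[(r,int(g[r,c]),int(h[r,c,1])) for r in range(150,290,4)])
k=d['side']['color'];gs=k.mean(2)
for r in(300,310):print('side',r,gs[r,220:300:3].astype(int))
E
```

```text
clock: 18.6
tool_pos: [609.6, -99.0, 246.0]
tool_rot: [0.0, 1.0, -0.003, 0.002]
contact_force: [0.2, 0.3, 0.1]
grip_width: 0.467
finger_force: 0.0
18.6 [609.561 -98.958 246.007] [0.194 0.25  0.12 ] [[ 1.    -0.007  0.004]
 [-0.007 -1.    -0.001]
 [ 0.004  0.001 -1.   ]]
pred px: shoulder, thick far/near edge top (z119), thin near edge, thick tab top, thin tab top
[[319.497 175.18 ]
 [319.53  176.478]
 [319.801 220.335]
 [319.943 243.28 ]
 [319.788 205.262]
 [320.009 241.369]]
296 [(150, 238, 3), (154, 208, 17), (158, 206, 17), (162, 202, 18), (166, 205, 18), (170, 209, 17), (174, 119, 10), (178, 143, 5), (182, 177, 4), (186, 109, 2), (190, 104, 2), (194, 104, 5), (198, 102, 5), (202, 103, 2), (206, 101, 3), (210, 102, 5), (214, 101, 5), (218, 100, 5), (222, 100, 8), (226, 102, 5), (230, 99, 3), (234, 100, 3), (238, 100, 3), (242, 98, 3), (246, 132, 26), (250, 113, 24), (254, 111, 24), (258, 112, 26), (262, 114, 26), (266, 117, 27), (270, 115, 23), (274, 112, 22), (278, 110, 24), (282, 109, 24), (286, 110, 22)]
306 [(150, 222, 12), (154, 123, 16), (158, 147, 17), (162, 179, 18), (166,
[... 1101 characters left out ...]
 (170, 172, 17), (174, 55, 9), (178, 87, 3), (182, 104, 2), (186, 102, 2), (190, 104, 2), (194, 104, 5), (198, 104, 5), (202, 103, 5), (206, 103, 2), (210, 102, 2), (214, 100, 8), (218, 101, 5), (222, 102, 2), (226, 111, 5), (230, 174, 7), (234, 166, 5), (238, 159, 3), (242, 159, 5), (246, 111, 26), (250, 108, 23), (254, 113, 28), (258, 112, 24), (262, 113, 24), (266, 113, 24), (270, 113, 24), (274, 111, 22), (278, 111, 26), (282, 112, 26), (286, 110, 29)]
side 300 [ 57  59  78  78  75  78  78  75  76  77  77  76  75  77  75  75  75 147
 174 171 163 125 118 125 129 130 135]
side 310 [ 59  54  66  75  80  74  78  79  79  73  79  76  76  78  75  76  74 161
 163 162 159 162 156 138 134 138 158]
```

The blocks form one continuous grey body over rows 178.5–245: 66.5 px against 66.8 px predicted for both touching and seated on the shoulder. Both tabs sit where predicted. Check that the bottles have not moved, and hand in.

Run:
```python
from h import *
import cv2
_,d0=pickle.load(open('first.pkl','rb'));_,d=pickle.load(open('i.pkl','rb'))
for nm,(x,y,w,h) in dict(flux=(350,280,36,50),oil=(278,270,28,45)).items():
  t=d0['side']['color'][y:y+h,x:x+w];a=d['side']['color'][y-15:y+h+15,x-15:x+w+15]
  r=cv2.matchTemplate(a,t,cv2.TM_CCOEFF_NORMED);_,v,_,l=cv2.minMaxLoc(r);print(nm,'shift px',l[0]-15,l[1]-15,round(v,2))
from rig import env
print(env.close_job())
```

```text
flux shift px 0 0 0.73
oil shift px 0 0 0.9
the job is handed in; nothing more can be done
None
```

The job is handed in at about 19 s: the thick block hangs against the brass shoulder with the thin block against it, both handle-up and let go, and neither bottle moved in the camera check; no verdict came back.

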